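# Pack a milled shoe set from the catch tray into the tote

### The arm

A 6-joint arm with a two-finger parallel gripper is mounted at the origin on the work surface. World frame = base frame: x ahead of the robot, y to its left, z up, the work surface at z = 0. Lengths are in m, angles in rad, forces in N, time in s.
With the tool pointing down it reaches from about 0.3 to 0.825 m from the base axis. Payload 5.4 kg.
Tool frame: the origin (TCP) lies midway between the tips of the shut fingers; the grasp point (between the pads) lies 19 mm behind it; z points along the fingers, y is the line along which they close (so a half turn about z gives the same grasp; the last joint's range is limited). The gripper opens to 92 mm and grips with 3 to 60 N. Pads are 20 mm wide; open, the fingers measure 128 mm over their backs; the gripper's body (75 mm by 189 mm) begins 69 mm behind the grasp point.
Start: joints at [1.101, 0.158, 1.597, -0, 1.386, -0.21], TCP at [0.148, 0.556, 0.215] pointing down, gripper open.
Joint ranges: [-2.91, 2.91], [-0.94, 2.29], [0.18, 2.7], [-1.29, 4.43], [0.17, 2.64], [-3, 3]. Speed limits (rad/s): [2.57, 2.57, 3.14, 3.14, 3.14, 3.14].

### API

Orientations are given as a unit quaternion [x, y, z, w].
In Python, from cell import ctrl gives the robot as it stands.
- The arm moves only by the tool arm_command, never from a script. Its arguments are lists of equal length, an entry for each row: "delta_rot": the turn, a rotation vector about the tool's x, y, z normalised to -1 to 1, where 1 is 30 degrees, a list of three; "xyz": the shift along the tool's x, y, z normalised to -1 to 1, where 1 is 0.25 m, a list of three; "jaw": the closure, from -1 (fully open) to 1 (shut). In form: {"delta_rot": [[wx, wy, wz], ...], "xyz": [[dx, dy, dz], ...], "jaw": [jaw, ...]}. A call has 1 to 12 rows; each row shifts and turns the commanded pose from where the row before left it, along the tool's axes as they then stand; what a row does not reach is not made up. A row lasts 1/12 s, in which the tool goes at most 41.7 mm and 7.16 degrees, less where a joint would pass 70% of its speed; a pose out of reach is approached as far as the arm can. A call with a number of a shift or a turn outside -1 to 1 is refused whole. A call with a gripper value outside its range is refused whole. The fingers move at their own pace and stop on an object; "grip_force" is the grip in N (left out, the last holds). Time passes only in rows, so rows that do not move let the fingers close. It gives the time, the measured TCP pose, the force, the opening and the grip force at its end, in the units of the state.
- ctrl.state(): the state, without advancing time (a new reading comes with each control period).
- ctrl.camera(name): name is "scene" or "top" or "wrist"; returns a dict with "pixels" (400x640x3 uint8, red, green, blue), "depth" (400x640 float32, m along the optical axis (not along the pixel's ray), 0 where there is no reading), "vertical_fov" (degrees; the focal length in pixels is half the picture's height over the tangent of half this angle, whatever the lens; pixels are square), "cx", "cy" (the principal point, pixels), "world_to_cam" (4x4, takes a point from world to camera coordinates). Camera axes: x right, y up, looking along -z (the intrinsics and any distortion apply to the point x, -y, -z); pixel columns grow to the right and rows downward; lengths in m; the calibration is good to about 2 mm. A picture is of the moment at which its call begins.
- ctrl.close_job(): hands the job in; it is judged then, once.
The state is a dict: "time": time; "q": joint angles; "joint_velocities": joint speeds; "tau": joint torques, N m; "position": TCP position; "eef_rot": TCP orientation; "ft_force": force on the tool from outside, world axes, zero at the start; "moment": the same for the moment, N m; "opening": finger opening in m; "grip_force": force on a finger pad.
Only numpy, scipy, OpenCV 4.12 (cv2) and the standard library are available. Lean on these libraries where they do the work, as an engineer would, in place of code of your own. Each camera call takes 0.05 s, during which the arm holds its last target. There are 200 camera calls.

### The job

Empty the milling machine's catch tray into the grey tote: first lay the cork footbed flat on the tote's floor, then stand the wooden shoe last upright on top of it, toe over toe and heel over heel, and finally set the heel block flat on the tote's floor beside them, the way up it was lying. Put each part down gently, do not drop it, and leave the glue tub, hammer and chisel on the bench alone.

Things in the scene. Friction and masses are not known exactly. Their poses are not given: they have to be found in the camera images.
- tray: Fixed sheet-steel catch tray of the milling machine, 270 (x) x 370 (y) x 25 mm high, walls and floor 4 mm thick. Origin: centre of its underside, on the bench; z up. A steel chute rises outward from its +y wall (24 deg, from 30 mm height) to the machine. The three parts lie side by side in it, lengthwise along x, about 110 mm apart, in any order.
- tote: Fixed grey plastic stacking tote, open on top, outside 320 (x) x 240 (y) x 75 mm high (a rim stands out another 10 mm), walls and floor 5 mm thick, so the inner floor is 310 x 230 mm and 5 mm above the origin. Origin: centre of its underside, on the bench; x along the long side, z up.
- footbed: Loose cork footbed (rigid insole), flat, foot-shaped: 190 long (x, toe at +x), 14 mm thick; 54 wide at the heel, 70 at the ball (x = +50 mm), 50 at the waist (x = -30 to +10 mm), where it is gripped across y and where it balances. Origin: centre of its underside; z up. 0.12 kg.
- footbed_toe (a point): Tip of the footbed's toe, 95 mm along +x from its origin, on the upper face.
- footbed_heel (a point): Rear end of the footbed's heel, 95 mm along -x from its origin, on the upper face.
- last: Loose wooden shoe last (foot-shaped form) on its flat sole: 180 long (x, toe at +x), 65 wide at the ball, 50 at the heel, 68 mm high. Above 36 mm an upright neck, 34 mm wide (y), parallel sides, flat top, from x = -80 to +17 mm; ahead of it the instep slopes to the toe. Grip the neck across y; it balances at x = -7 mm. Origin: centre of the sole; z up. 0.3 kg.
- last_toe (a point): Tip of the last's toe, 90 mm along +x from its origin, at the height of its sole.
- last_heel (a point): Rear end of the last's heel, 90 mm along -x from its origin, at the height of its sole.
- heel_block: Loose stacked wooden heel block, D-shaped: flat breast at x = +32 mm, rounded back at x = -32 mm, 54 wide (y) with parallel sides from x = -5 to +32 mm, 38 mm high. Origin: on the underside, halfway along its length; z up. 0.1 kg.
- glue_tub: Bystander: white round plastic tub, 100 mm across at its lid, 100 high, beyond the tray and tote. Origin: centre of its underside.
- hammer: Bystander: hammer with wooden handle lying on the bench beyond the tray.
- chisel: Bystander: slim wood-handled chisel, 220 long, lying on the bench beyond the tote.
Things that resemble listed ones, but are neither listed nor needed, are in the scene too. Of the things like the footbed, leave any that is green; of the rest the larger one is meant.

How it is judged:
By the outcome, as a careful person would: the job done as asked, in the order asked, and still so for the second after the job is handed in, with the robot touching nothing.
It also fails if it takes over 67 s, if anything falls off the work surface, if the arm or the gripper's body presses on something with over 40 N, if the wrist force passes 120 N, or if a joint passes its speed limit or range.

## Working session

There is one attempt and no reset: what is moved stays moved. The work goes in short steps, Python scripts to look and compute and a tool call to move; the robot and the scene stay as the last step left them, time stands still between calls to the robot, and variables do not carry over. Pictures are saved under pics/ and viewed, at most 13 in all, crops included, and the job is handed in when it is done.

Besides the shell and the picture viewer there is one more tool, called by a JSON object that holds its "op" and its "data". arm_command: Moves the arm, as the interface text tells. Scaled input: -1 to 1 covers 0.25 m each way for a shift and 30 degrees each way for a turn. Its arguments: {"type":"object","properties":{"delta_rot":{"type":"array"},"xyz":{"type":"array"},"jaw":{"type":"array"},"grip_force":{"type":"number"}},"required":["delta_rot","xyz","jaw"]}

```bash
ls; mkdir -p pics
cat > h.py <<'E'
import numpy as np, cv2
from cell import ctrl
def shot(n):
    d=ctrl.camera(n); np.savez('%s.npz'%n,**{k:np.array(v) for k,v in d.items()}); return d
def load(n): return dict(np.load('%s.npz'%n))
def world(d):
    h,w=d['depth'].shape; f=h/2/np.tan(np.radians(float(d['vertical_fov']))/2)
    v,u=np.mgrid[0:h,0:w]; z=d['depth']
    P=np.stack([(u-d['cx'])/f*z,-(v-d['cy'])/f*z,-z,np.ones_like(z)],-1)
    return (P@np.linalg.inv(d['world_to_cam']).T)[...,:3]
E
python3 - <<'E'
from h import *
for n in ['top','scene']:
    d=shot(n); cv2.imwrite('pics/%s0.png'%n,d['pixels'][...,::-1])
    print(n,d.keys(),d['vertical_fov'],d['cx'],d['cy'],np.round(d['world_to_cam'],3).tolist())
print(ctrl.state())
E
```

```text
pics
top dict_keys(['pixels', 'depth', 'vertical_fov', 'cx', 'cy', 'world_to_cam']) 46.532309988038946 327.33089267690633 198.8909497545994 [[0.027, -0.999, 0.025, 0.033], [0.99, 0.03, 0.135, -0.499], [-0.135, 0.022, 0.991, -1.176], [0.0, 0.0, 0.0, 1.0]]
scene dict_keys(['pixels', 'depth', 'vertical_fov', 'cx', 'cy', 'world_to_cam']) 44.7565652932623 319.9027337643061 206.4619143065437 [[0.183, 0.983, -0.015, -0.13], [-0.622, 0.128, 0.773, 0.293], [0.762, -0.132, 0.635, -1.894], [0.0, 0.0, 0.0, 1.0]]
{'time': 0.1, 'q': array([ 1.10089895e+00,  1.59013878e-01,  1.59810570e+00, -1.32753296e-05,
        1.38618827e+00, -2.10093048e-01]), 'joint_velocities': array([-0.00225687, -0.00194514, -0.00196004, -0.00026515,  0.00139362,
       -0.00184344]), 'tau': array([ 6.60771675e-04, -3.86501026e+01, -3.22958422e+01,  7.04846531e-02,
        3.39141162e-02, -7.45832563e-05]), 'position': array([0.14747095, 0.55518101, 0.21370203]), 'eef_rot': array([ 1.29535872e-01,  9.91574365e-01, -8.10675862e-04, -2.79841627e-04]), 'ft_force': array([-0.29660467,  0.32474874, -0.45094728]), 'moment': array([-0.03166768, -0.01929668, -0.02604551]), 'grip_force': 0.0, 'opening': 0.09199740886105642}
```

View pics/top0.png

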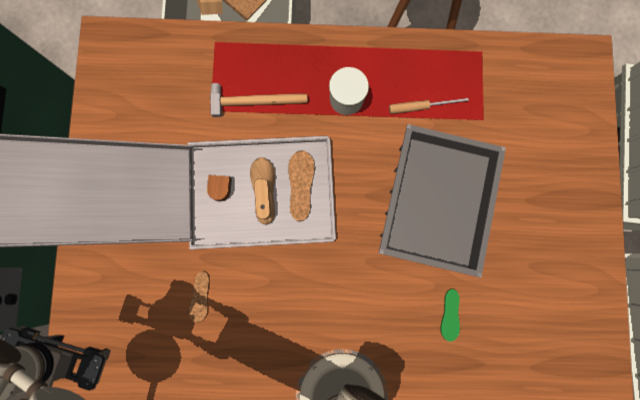

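View pics/scene0.png

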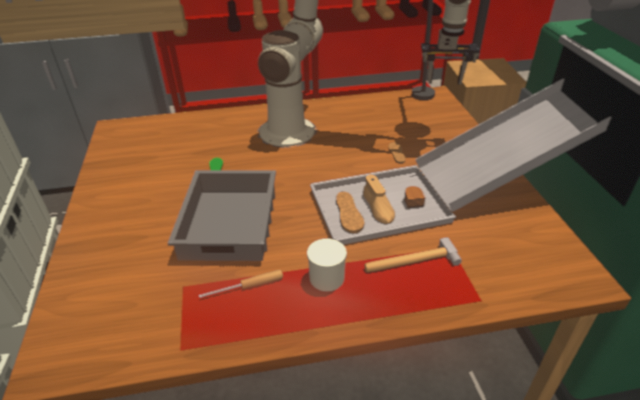

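The top view shows +x up. The footbed is at px (301,186), the last at (262,190) with its toe up, the heel block at (218,187) and the tote around (443,200). The small cork decoy is at (202,295) and the green one at (451,315). The scene view agrees.

Run:
```python
from h import *
d=load('top'); W=world(d); px=d['pixels'].astype(int)
def P(u,v): return np.round(W[v,u],3)
print('tray floor',P(240,220),P(320,160),P(205,150),'bench',P(360,250),P(360,130),'tote floor',P(430,200),P(440,240),P(420,160))
hsv=cv2.cvtColor(d['pixels'],cv2.COLOR_RGB2HSV)
for name,(u0,u1,v0,v1) in dict(foot=(284,320,143,226),last=(245,283,150,230),heel=(202,238,168,206)).items():
    m=(hsv[v0:v1,u0:u1,1]>70)
    w=W[v0:v1,u0:u1][m]; 
    n,lab,st,c=cv2.connectedComponentsWithStats(m.astype(np.uint8)); k=1+st[1:,4].argmax(); w=W[v0:v1,u0:u1][lab==k]
    w=w[w[:,2]>0.008]
    c,(s1,s2),a=cv2.minAreaRect((w[:,:2]*1000).astype(np.float32))
    print(name,len(w),np.round(w.mean(0),4),'zpct',np.round(np.percentile(w[:,2],[5,50,95]),4),'rect',np.round(c,1),round(s1,1),round(s2,1),round(a,1), 'xr',w[:,0].min(),w[:,0].max())
# corners of tray/tote outer rim
Z=W[...,2]
for name,pts in dict(tray=[(190,144),(330,138),(335,240),(191,247)],tote=[(409,128),(503,149),(481,274),(383,252)]).items():
    for u,v in pts: print(name,P(u,v))
m=np.zeros(Z.shape,bool); m[110:290,370:515]=1
r=W[m&(Z>0.07)&(Z<0.1)]; c=cv2.minAreaRect((r[:,:2]*1000).astype(np.float32)); print('tote rim',c,np.percentile(r[:,2],[5,50,95]))
m[:]=0; m[125:260,180:345]=1
r=W[m&(Z>0.019)&(Z<0.03)]; print('tray',len(r),cv2.minAreaRect((r[:,:2]*1000).astype(np.float32)))
```

```text
tray floor [0.439 0.275 0.004] [0.607 0.069 0.006] [0.625 0.378 0.003] bench [ 0.369 -0.043  0.005] [ 0.695 -0.038  0.001] tote floor [ 0.507 -0.228  0.006] [ 0.401 -0.255  0.003] [ 0.616 -0.202  0.005]
foot 1429 [0.5377 0.1186 0.0242] zpct [0.0144 0.0184 0.0223] rect [480.1 114. ] 295.0 69.2 2.5 xr 0.3342890504321215 0.627929008366931
last 1282 [0.5166 0.2116 0.0553] zpct [0.022  0.049  0.0748] rect [455.2 182.1] 312.8 90.9 25.9 xr 0.3342890504321215 0.6072263037897329
heel 538 [0.5193 0.327  0.0467] zpct [0.0218 0.0419 0.0457] rect [429.8 226.8] 355.6 68.6 47.3 xr 0.3342890504321215 0.5513736469732698
tray [0.635 0.414 0.023]
tray [0.67  0.043 0.   ]
tray [0.394 0.023 0.002]
tray [0.364 0.391 0.031]
tote [ 0.684 -0.158  0.073]
tote [ 0.636 -0.401  0.074]
tote [ 0.316 -0.338  0.075]
tote [ 0.364 -0.094  0.073]
tote rim ((502.80224609375, -245.4827423095703), (262.13006591796875, 341.69744873046875), 78.11597442626953) [0.0717901  0.07578857 0.07935502]
tray 2336 ((515.9295043945312, 225.6348114013672), (282.8669738769531, 386.46746826171875), 4.657052040100098)
```

{"op": "arm_command", "data": {"delta_rot": [[0,0,-0.167],[0,0,-0.167],[0,0,-0.167],[0,0,-0.166],[0,0,0],[0,0,0],[0,0,0],[0,0,0],[0,0,0],[0,0,0],[0,0,0],[0,0,0]], "xyz": [[0,0,-0.08],[0,0,-0.08],[0,0,-0.08],[0,0,-0.08],[-0.09,-0.105,0],[-0.09,-0.105,0],[-0.09,-0.105,0],[-0.09,-0.105,0],[-0.09,-0.105,0],[-0.09,-0.105,0],[-0.09,-0.105,0],[-0.09,-0.105,0]], "jaw": [-1,-1,-1,-1,-1,-1,-1,-1,-1,-1,-1,-1]}}

```text
time: 1.1
position: [0.3465, 0.3611, 0.2942]
eef_rot: [-0.045, 0.999, -0.0, -0.0]
ft_force: [1.7, 1.4, 0.2]
opening: 0.092
grip_force: 0.0
```

{"op": "arm_command", "data": {"delta_rot": [[0,0,0],[0,0,0],[0,0,0],[0,0,0],[0,0,0],[0,0,0],[0,0,0]], "xyz": [[-0.09,-0.105,0],[-0.09,-0.105,0],[-0.09,-0.105,0],[-0.09,-0.105,0],[-0.09,-0.105,0],[-0.09,-0.105,0],[0,0,0]], "jaw": [-1,-1,-1,-1,-1,-1,-1]}}

```text
time: 1.68
position: [0.4973, 0.2135, 0.2936]
eef_rot: [-0.042, 0.999, -0.001, -0.0]
ft_force: [-0.4, -0.0, 0.5]
opening: 0.0924
grip_force: 0.0
```

```bash
cat >> h.py <<'E'
from scipy.spatial.transform import Rotation as R
def toolxy():
    s=ctrl.state(); M=R.from_quat(s['eef_rot']).as_matrix(); return np.array(s['position']),M
E
python3 - <<'E'
from h import *
d=shot('wrist'); cv2.imwrite('pics/w1.png',d['pixels'][...,::-1])
p,M=toolxy(); print(p,M.round(3).tolist(), ctrl.state()['time'],ctrl.state()['q'].round(2))
print(d['vertical_fov'],d['cx'],d['cy'],(d['depth']==0).mean())
E
```

```text
[0.49550457 0.215645   0.29368398] [[-0.996, -0.085, -0.002], [-0.085, 0.996, -0.001], [0.002, -0.0, -1.0]] 1.7333 [ 0.19  0.03  1.58 -0.    1.53 -1.47]
59.67670869787333 323.0558136668532 202.05752121414383 0.0038671875
```

View pics/w1.png

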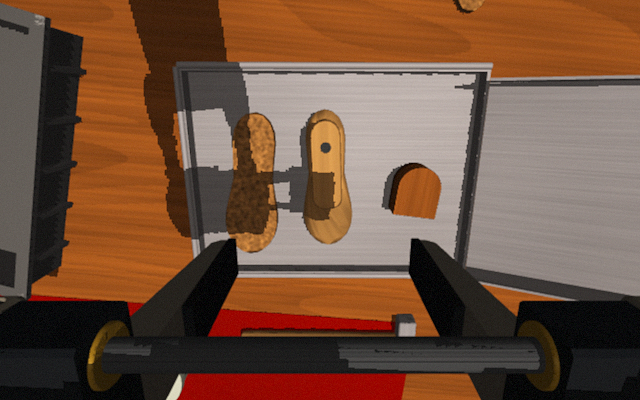

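The wrist view shows the tray from close up, with +x pointing down. The footbed spans (253,115)-(252,250), the last (325,110)-(328,242) with its toe down, and the heel block is at (415,192) with its rounded back up and breast down.

Run:
```python
from h import *
d=load('wrist'); W=world(d); px=cv2.cvtColor(d['pixels'],cv2.COLOR_RGB2HSV)
Z=W[...,2]
fl=W[220:260,380:430].reshape(-1,3); print('floor z',np.median(Z[250:265,290:300]),np.median(Z[80:100,300:400]))
def fit(name,box,z0,z1,sat=60):
    u0,u1,v0,v1=box
    m=np.zeros(Z.shape,bool); m[v0:v1,u0:u1]=1; m&=(Z>z0)&(Z<z1)&(px[...,1]>sat)
    m=cv2.morphologyEx(m.astype(np.uint8),cv2.MORPH_OPEN,np.ones((3,3)))
    n,l,st,_=cv2.connectedComponentsWithStats(m); k=1+st[1:,4].argmax(); w=W[l==k]
    c,s,a=cv2.minAreaRect((w[:,:2]*1000).astype(np.float32))
    q=w[:,:2]-w[:,:2].mean(0); ev,V=np.linalg.eigh(q.T@q); ax=V[:,1]*np.sign(V[0,1])
    print(name,len(w),'z',np.median(w[:,2]).round(4),'mean',w.mean(0)[:2].round(4),'rect',np.round(c,1),np.round(s,1),round(a,1),'pca',np.degrees(np.arctan2(ax[1],ax[0])).round(1))
    return w,ax
w,ax=fit('foot',(220,285,105,258),.011,.03)
t=w[:,:2]@ax; n=w[:,:2]@[-ax[1],ax[0]]
for lo in np.arange(t.min(),t.max(),.02):
    s=(t>=lo)&(t<lo+.02); print(round((lo-t.min())*1000),round((n[s].max()-n[s].min())*1000,1),round((n[s].max()+n[s].min())*500,1))
fit('last',(290,360,100,250),.01,.09)
fit('neck',(290,360,100,250),.066,.085)
fit('heel',(380,450,155,225),.034,.055)
```

```text
floor z 0.004226607199889626 0.004497031647771821
foot 5658 z 0.0183 mean [0.5345 0.1231] rect [535.3 122.9] [ 69.1 188.7] 89.9 pca -0.1
0 45.5 123.7
20 52.1 123.4
40 52.5 123.5
60 51.9 123.2
80 54.6 124.1
100 63.4 123.6
120 68.9 123.5
140 69.1 123.6
160 62.7 123.7
180 35.9 122.8
last 4940 z 0.0562 mean [0.512  0.2186] rect [518.2 219.4] [177.7  63.4] 6.1 pca 6.7
neck 2402 z 0.0723 mean [0.4898 0.2161] rect [491.1 216.2] [102.2  33.9] 6.6 pca 6.7
heel 2000 z 0.0423 mean [0.5209 0.3337] rect [519.5 334.9] [54.3 63.8] 87.2 pca -0.2
```

{"op": "arm_command", "data": {"delta_rot": [[0,0,0.163],[0,0,0],[0,0,0],[0,0,0],[0,0,0],[0,0,0],[0,0,0],[0,0,0],[0,0,0],[0,0,0],[0,0,0],[0,0,0]], "xyz": [[0,0,0],[-0.03,-0.0925,0],[-0.03,-0.0925,0],[-0.03,-0.0925,0],[-0.03,-0.0925,0],[0,0,0.13],[0,0,0.13],[0,0,0.13],[0,0,0.13],[0,0,0.13],[0,0,0.13],[0,0,0]], "jaw": [-0.52,-0.52,-0.52,-0.52,-0.52,-0.52,-0.52,-0.52,-0.52,-0.52,-0.52,-0.52]}}

```text
time: 2.73
position: [0.5184, 0.1264, 0.0927]
eef_rot: [-0.003, 1.0, 0.0, -0.007]
ft_force: [-1.4, 0.1, -0.8]
opening: 0.0699
grip_force: 0.0
```

{"op": "arm_command", "data": {"delta_rot": [[0,0,0],[0,0,0]], "xyz": [[0,0,0],[0,0,0]], "jaw": [-0.52,-0.52]}}

```text
time: 2.9
position: [0.5256, 0.1261, 0.1016]
eef_rot: [-0.002, 1.0, 0.0, 0.001]
ft_force: [1.0, 0.4, 0.3]
opening: 0.0701
grip_force: 0.0
```

Run:
```python
from h import *
d=shot('wrist'); cv2.imwrite('pics/w2.png',d['pixels'][...,::-1])
p,M=toolxy(); print(p,M.round(3).tolist())
```

```text
[0.52636994 0.12591409 0.10234075] [[-1.0, -0.005, 0.004], [-0.005, 1.0, 0.0], [-0.004, 0.0, -1.0]]
```

View pics/w2.png

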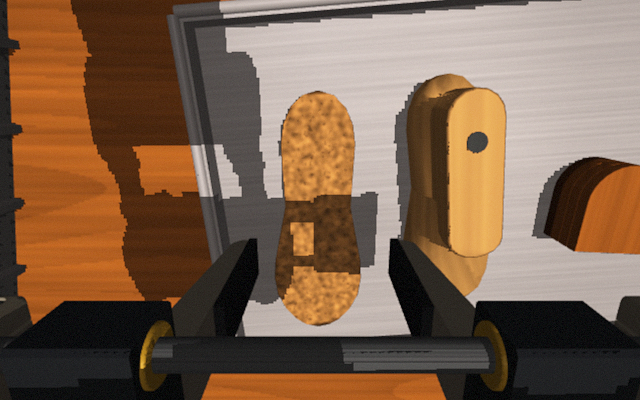

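The fingers, with tips at (255,240) and (390,240), straddle the footbed waist, and the footbed is centred at column ~319. I'm descending.

{"op": "arm_command", "data": {"delta_rot": [[0,0,0],[0,0,0],[0,0,0],[0,0,0],[0,0,0],[0,0,0],[0,0,0],[0,0,0]], "xyz": [[0,-0.006,0.08],[0,0,0.08],[0,0,0.08],[0,0,0.08],[0,0,0.04],[0,0,0],[0,0,0],[0,0,0]], "jaw": [-0.52,-0.52,-0.52,-0.52,-0.52,-0.52,-0.52,-0.52]}}

```text
time: 3.62
position: [0.5265, 0.124, 0.0116]
eef_rot: [-0.002, 1.0, 0.0, 0.002]
ft_force: [-0.3, 0.8, -0.6]
opening: 0.0701
grip_force: 0.0
```

{"op": "arm_command", "data": {"delta_rot": [[0,0,0],[0,0,0],[0,0,0],[0,0,0],[0,0,0],[0,0,0],[0,0,0],[0,0,0]], "xyz": [[0,0,0.009],[0,0,0.009],[0,0,0],[0,0,0],[0,0,0],[0,0,0],[0,0,0],[0,0,0]], "jaw": [-0.52,-0.52,-0.52,0.1,0.1,0.1,0.1,0.1], "grip_force": 15}}

```text
time: 4.28
position: [0.5248, 0.1238, 0.0052]
eef_rot: [-0.002, 1.0, -0.0, 0.0]
ft_force: [-0.9, -2.2, 0.1]
opening: 0.0499
grip_force: 15.0
```

{"op": "arm_command", "data": {"delta_rot": [[0,0,0],[0,0,0],[0,0,0],[0,0,0],[0,0,0],[0,0,0],[0,0,0],[0,0,0]], "xyz": [[0,0,-0.04],[0,0,-0.08],[0,0,-0.1],[0,0,-0.12],[0,0,-0.12],[0,0,-0.12],[0,0,0],[0,0,0]], "jaw": [0.1,0.1,0.1,0.1,0.1,0.1,0.1,0.1]}}

```text
time: 4.95
position: [0.5261, 0.124, 0.1525]
eef_rot: [-0.002, 1.0, 0.0, 0.002]
ft_force: [-0.0, 0.4, -0.7]
opening: 0.0498
grip_force: 15.0
```

Run:
```python
from h import *
p,M=toolxy(); print(p,M.round(3).tolist())
d=load('top'); W=world(d); Z=W[...,2]
m=np.zeros(Z.shape,bool); m[110:290,370:515]=1
# inner floor from top
f=m&(Z<0.015)&(cv2.cvtColor(d['pixels'],cv2.COLOR_RGB2HSV)[...,1]<50)
f=cv2.morphologyEx(f.astype(np.uint8),cv2.MORPH_OPEN,np.ones((3,3)))
n,l,st,_=cv2.connectedComponentsWithStats(f); k=1+st[1:,4].argmax(); w=W[l==k]
print('floor',len(w),cv2.minAreaRect((w[:,:2]*1000).astype(np.float32)))
r=m&(Z>0.07)&(Z<0.085); r=cv2.morphologyEx(r.astype(np.uint8),cv2.MORPH_CLOSE,np.ones((3,3)))
n,l,st,_=cv2.connectedComponentsWithStats(r); k=1+st[1:,4].argmax(); w=W[l==k]
print('rim',len(w),cv2.minAreaRect((w[:,:2]*1000).astype(np.float32)))
```

```text
[0.52606574 0.1240253  0.15249498] [[-1.0, -0.004, 0.005], [-0.004, 1.0, 0.0], [-0.005, 0.0, -1.0]]
floor 9434 ((504.18701171875, -251.27597045898438), (223.029541015625, 307.3692932128906), 78.16222381591797)
rim 2885 ((488.55926513671875, -168.04141235351562), (407.6737060546875, 401.568359375), 78.0602798461914)
```

{"op": "arm_command", "data": {"delta_rot": [[0,0,0],[0,0,0],[0,0,0],[0,0,0],[0,0,0],[0,0,0],[0,0,0],[0,0,0],[0,0,0],[0,0,0],[0,0,0],[0,0,0]], "xyz": [[0,-0.06,0],[0.01,-0.12,0],[0.01,-0.13,0],[0.01,-0.13,0],[0.01,-0.13,0],[0.01,-0.13,0],[0.01,-0.13,0],[0.01,-0.13,0],[0.01,-0.13,0],[0.01,-0.12,0],[0,-0.06,0],[0,-0.028,0]], "jaw": [0.1,0.1,0.1,0.1,0.1,0.1,0.1,0.1,0.1,0.1,0.1,0.1]}}

```text
time: 5.95
position: [0.5023, -0.202, 0.1484]
eef_rot: [-0.001, 1.0, 0.001, -0.001]
ft_force: [0.5, 0.1, -1.2]
opening: 0.05
grip_force: 15.0
```

{"op": "arm_command", "data": {"delta_rot": [[0,0,0.1],[0,0,0.1],[0,0,0.1],[0,0,0.093],[0,0,0],[0,0,0]], "xyz": [[0,0,0],[0,0,0],[0,0,0],[0,0,0],[0,0,0],[0,0,0]], "jaw": [0.1,0.1,0.1,0.1,0.1,0.1]}}

```text
time: 6.45
position: [0.5033, -0.1993, 0.1493]
eef_rot: [0.099, 0.995, 0.001, -0.001]
ft_force: [0.8, -0.2, -0.5]
opening: 0.0499
grip_force: 15.0
```

Run:
```python
from h import *
d=shot('wrist'); cv2.imwrite('pics/w3.png',d['pixels'][...,::-1])
p,M=toolxy(); print(p,M.round(3).tolist(),ctrl.state()['q'].round(2))
```

```text
[ 0.50333162 -0.19957002  0.14944263] [[-0.98, 0.198, -0.001], [0.198, 0.98, 0.001], [0.001, 0.001, -1.0]] [-0.6   0.13  1.76  0.    1.25 -1.97]
```

View pics/w3.png

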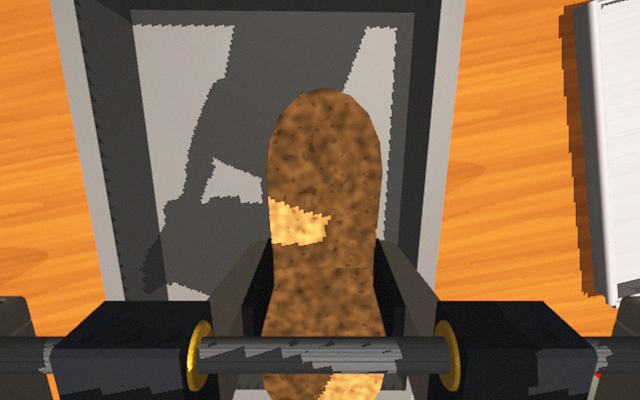

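The footbed is held level over the tote, at columns 265-385, and sits inside the walls (inner floor columns ~135-400).

{"op": "arm_command", "data": {"delta_rot": [[0,0,0],[0,0,0],[0,0,0],[0,0,0],[0,0,0],[0,0,0],[0,0,0],[0,0,0],[0,0,0]], "xyz": [[0,0,0.05],[0,0,0.1],[0,0,0.1],[0,0,0.1],[0,0,0.1],[0,0,0.05],[0,0,0.02],[0,0,0],[0,0,0]], "jaw": [0.1,0.1,0.1,0.1,0.1,0.1,0.1,0.1,0.1]}}

```text
time: 7.25
position: [0.5042, -0.2011, 0.0209]
eef_rot: [0.101, 0.995, -0.0, 0.001]
ft_force: [0.3, 0.2, -0.0]
opening: 0.05
grip_force: 15.0
```

```bash
python3 -c "
from h import *
p,M=toolxy(); print(p,M.round(3).tolist(),ctrl.state()['ft_force'])"
```

```text
[ 0.50417293 -0.20106255  0.02090146] [[-0.98, 0.2, 0.001], [0.2, 0.98, -0.001], [-0.001, -0.001, -1.0]] [ 0.2654001   0.2320733  -0.02720969]
```

{"op": "arm_command", "data": {"delta_rot": [[0,0,0],[0,0,0],[0,0,0],[0,0,0],[0,0,0],[0,0,0]], "xyz": [[0,0,0.015],[0,0,0.015],[0,0,0.01],[0,0,0.005],[0,0,0],[0,0,0]], "jaw": [0.1,0.1,0.1,0.1,0.1,0.1]}}

```text
time: 7.75
position: [0.5035, -0.2007, 0.0089]
eef_rot: [0.101, 0.995, -0.0, 0.0]
ft_force: [0.2, -0.8, -0.5]
opening: 0.0496
grip_force: 15.0
```

{"op": "arm_command", "data": {"delta_rot": [[0,0,0],[0,0,0],[0,0,0],[0,0,0]], "xyz": [[0,0,0.004],[0,0,0.004],[0,0,0],[0,0,0]], "jaw": [0.1,0.1,0.1,0.1]}}

```text
time: 8.08
position: [0.5035, -0.2006, 0.0068]
eef_rot: [0.101, 0.995, 0.0, -0.0]
ft_force: [0.9, 0.4, -1.8]
opening: 0.0497
grip_force: 15.0
```

{"op": "arm_command", "data": {"delta_rot": [[0,0,0],[0,0,0],[0,0,0],[0,0,0]], "xyz": [[0,0,0.004],[0,0,0],[0,0,0],[0,0,0]], "jaw": [0.1,0.1,0.1,0.1]}}

```text
time: 8.42
position: [0.5037, -0.2008, 0.0062]
eef_rot: [0.101, 0.995, -0.0, 0.0]
ft_force: [-1.2, 0.9, 3.3]
opening: 0.0499
grip_force: 15.0
```

{"op": "arm_command", "data": {"delta_rot": [[0,0,0],[0,0,0],[0,0,0],[0,0,0]], "xyz": [[0,0,0],[0,0,0],[0,0,0],[0,0,0]], "jaw": [-0.1,-0.2,-0.39,-0.39]}}

```text
time: 8.75
position: [0.5035, -0.2007, 0.0058]
eef_rot: [0.101, 0.995, 0.0, 0.0]
ft_force: [-0.3, -0.8, -0.4]
opening: 0.0638
grip_force: 0.0
```

{"op": "arm_command", "data": {"delta_rot": [[0,0,0],[0,0,0],[0,0,0],[0,0,0],[0,0,0],[0,0,0],[0,0,0],[0,0,0],[0,0,0],[0,0,0],[0,0,0]], "xyz": [[0,0,-0.05],[0,0,-0.12],[0,0,-0.14],[0,0,-0.14],[0,0,-0.14],[0,0,-0.14],[0,0,-0.14],[0,0,-0.1],[0,0,0],[0,0,0],[0,0,0]], "jaw": [-0.39,-0.39,-0.39,-0.39,-0.39,-0.39,-0.39,-0.39,-0.39,-0.39,-0.39]}}

```text
time: 9.67
position: [0.503, -0.2003, 0.2477]
eef_rot: [0.101, 0.995, 0.0, -0.001]
ft_force: [-0.7, -0.6, -0.4]
opening: 0.064
grip_force: 0.0
```

Run:
```python
from h import *
d=shot('wrist'); cv2.imwrite('pics/w4.png',d['pixels'][...,::-1])
p,M=toolxy(); print(p,M.round(3).tolist())
W=world(d);Z=W[...,2]; hs=cv2.cvtColor(d['pixels'],cv2.COLOR_RGB2HSV)
m=(hs[...,1]>90)&(Z>0.012)&(Z<0.03)
a=np.radians(-11.85);
m=cv2.morphologyEx(m.astype(np.uint8),cv2.MORPH_OPEN,np.ones((3,3)))
n,l,st,_=cv2.connectedComponentsWithStats(m); 
k=1+st[1:,4].argmax(); w=W[l==k]; print(st[k],np.median(w[:,2]),cv2.minAreaRect((w[:,:2]*1000).astype(np.float32)))
f=(hs[...,1]<60)&(Z>-0.005)&(Z<0.011); f=cv2.morphologyEx(f.astype(np.uint8),cv2.MORPH_OPEN,np.ones((3,3)))
n,l,st,_=cv2.connectedComponentsWithStats(f); k=1+st[1:,4].argmax(); w=W[l==k]; print(st[k],np.median(w[:,2]),cv2.minAreaRect((w[:,:2]*1000).astype(np.float32)))
```

```text
[ 0.50263322 -0.20007537  0.2468062 ] [[-0.98, 0.2, -0.002], [0.2, 0.98, 0.002], [0.003, 0.001, -1.0]]
[ 295   97   57  158 7063] 0.019325760625125254 ((514.5321044921875, -201.17001342773438), (68.00525665283203, 187.9176788330078), 76.89900970458984)
[  179    32   215   260 40613] 0.0054022378150482275 ((502.0350341796875, -241.74832153320312), (231.1927947998047, 311.6434631347656), 78.12077331542969)
```

View pics/w4.png

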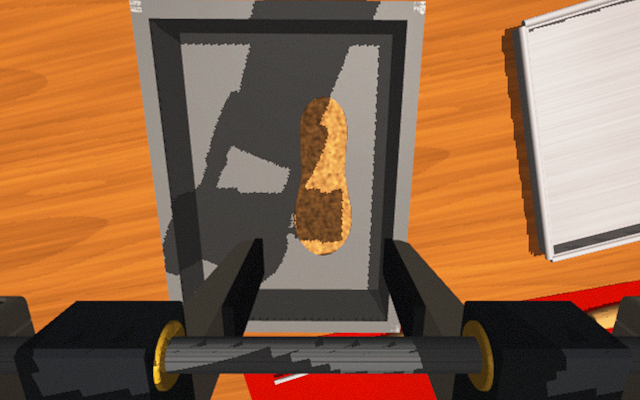

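The footbed lies flat in the tote, spanning px (295-352, 97-255), with room to its left for the heel block. The last is next.

{"op": "arm_command", "data": {"delta_rot": [[0,0,0],[0,0,0],[0,0,0],[0,0,0],[0,0,0],[0,0,0],[0,0,0],[0,0,0],[0,0,0],[0,0,0],[0,0,0],[0,0,0]], "xyz": [[0.0245,0.137,0],[0.0245,0.137,0],[0.0245,0.137,0],[0.0245,0.137,0],[0.0245,0.137,0],[0.0245,0.137,0],[0.0245,0.137,0],[0.0245,0.137,0],[0.0245,0.137,0],[0.0245,0.137,0],[0.0245,0.137,0],[0.0245,0.137,0]], "jaw": [-0.52,-0.52,-0.52,-0.52,-0.52,-0.52,-0.52,-0.52,-0.52,-0.52,-0.52,-0.52]}}

```text
time: 10.72
position: [0.5124, 0.2183, 0.2462]
eef_rot: [0.101, 0.995, -0.001, -0.002]
ft_force: [0.4, -0.6, -0.3]
opening: 0.0694
grip_force: 0.0
```

{"op": "arm_command", "data": {"delta_rot": [[0,0,-0.15],[0,0,-0.15],[0,0,-0.15],[0,0,-0.15],[0,0,0],[0,0,0],[0,0,0]], "xyz": [[0,0,0.1],[0,0,0.1],[0,0,0.1],[0,0,0.1],[0,0,0],[0,0,0],[0,0,0]], "jaw": [-0.52,-0.52,-0.52,-0.52,-0.52,-0.52,-0.52]}}

```text
time: 11.3
position: [0.5141, 0.2167, 0.149]
eef_rot: [-0.055, 0.998, 0.0, 0.0]
ft_force: [0.3, 0.1, 0.9]
opening: 0.0699
grip_force: 0.0
```

Run:
```python
from h import *
d=shot('wrist'); cv2.imwrite('pics/w5.png',d['pixels'][...,::-1])
p,M=toolxy(); print(p,M.round(3).tolist())
W=world(d);Z=W[...,2]; hs=cv2.cvtColor(d['pixels'],cv2.COLOR_RGB2HSV)
for z0,z1 in ((.066,.085),(.01,.085)):
  m=(hs[...,1]>60)&(Z>z0)&(Z<z1); m[:,:240]=0; m[:,400:]=0
  m=cv2.morphologyEx(m.astype(np.uint8),cv2.MORPH_OPEN,np.ones((3,3)))
  n,l,st,_=cv2.connectedComponentsWithStats(m)
  k=1+st[1:,4].argmax(); w=W[l==k]; print(st[k],np.median(w[:,2]),cv2.minAreaRect((w[:,:2]*1000).astype(np.float32)))
```

```text
[0.51474156 0.21681232 0.14986176] [[-0.994, -0.111, 0.002], [-0.111, 0.994, 0.0], [-0.002, 0.0, -1.0]]
[ 302  107   48  138 5789] 0.07225162564510332 ((490.785888671875, 215.95909118652344), (102.07925415039062, 34.03035354614258), 6.582936763763428)
[  292    93    69   194 10356] 0.07127133500093975 ((518.5786743164062, 220.94427490234375), (178.39892578125, 63.423919677734375), 5.132152080535889)
```

View pics/w5.png

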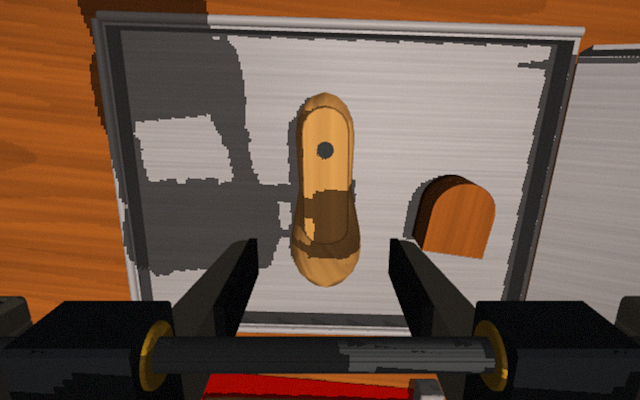

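The last's neck spans (302-350, 107-245), centred between the fingers. Descending to it.

{"op": "arm_command", "data": {"delta_rot": [[0,0,0],[0,0,0],[0,0,0],[0,0,0],[0,0,0],[0,0,0],[0,0,0],[0,0,0],[0,0,0]], "xyz": [[0.006,0.007,0.08],[0,0,0.08],[0,0,0.08],[0,0,0.08],[0,0,0.06],[0,0,0.03],[0,0,0],[0,0,0],[0,0,0]], "jaw": [-0.52,-0.52,-0.52,-0.52,-0.52,-0.52,-0.52,-0.52,-0.52]}}

```text
time: 12.1
position: [0.5136, 0.2186, 0.0477]
eef_rot: [-0.056, 0.998, 0.0, 0.002]
ft_force: [-0.1, -0.1, 1.2]
opening: 0.0697
grip_force: 0.0
```

{"op": "arm_command", "data": {"delta_rot": [[0,0,0],[0,0,0],[0,0,0],[0,0,0],[0,0,0],[0,0,0],[0,0,0],[0,0,0]], "xyz": [[0,0,0.005],[0,0,0],[0,0,0],[0,0,0],[0,0,0],[0,0,0],[0,0,0],[0,0,0]], "jaw": [-0.3,0,0.15,0.25,0.4,0.4,0.4,0.4], "grip_force": 25}}

```text
time: 12.77
position: [0.5122, 0.2183, 0.0447]
eef_rot: [-0.056, 0.998, -0.0, 0.0]
ft_force: [-0.3, -0.1, 0.8]
opening: 0.0339
grip_force: 25.0
```

{"op": "arm_command", "data": {"delta_rot": [[0,0,0],[0,0,0],[0,0,0],[0,0,0],[0,0,0],[0,0,0],[0,0,0],[0,0,0]], "xyz": [[0,0,-0.04],[0,0,-0.08],[0,0,-0.12],[0,0,-0.12],[0,0,-0.12],[0,0,-0.1],[0,0,0],[0,0,0]], "jaw": [0.4,0.4,0.4,0.4,0.4,0.4,0.4,0.4]}}

```text
time: 13.43
position: [0.5128, 0.2184, 0.1907]
eef_rot: [-0.056, 0.998, 0.0, 0.001]
ft_force: [1.1, -0.2, -3.3]
opening: 0.0341
grip_force: 25.0
```

```bash
python3 -c "
from h import *
d=shot('top'); W=world(d);Z=W[...,2]; hs=cv2.cvtColor(d['pixels'],cv2.COLOR_RGB2HSV)
p,M=toolxy(); print(p,M.round(3).tolist(),ctrl.state()['ft_force'])
m=np.zeros(Z.shape,bool); m[140:260,395:490]=1; m&=(hs[...,1]>80)&(Z>0.011)&(Z<0.03)
n,l,st,_=cv2.connectedComponentsWithStats(m.astype(np.uint8)); k=1+st[1:,4].argmax(); w=W[l==k]; print(st[k],cv2.minAreaRect((w[:,:2]*1000).astype(np.float32)))
d=load('wrist')
"
```

```text
[0.51143376 0.21815687 0.18851121] [[-0.994, -0.112, -0.001], [-0.112, 0.994, -0.0], [0.001, -0.0, -1.0]] [-0.57288119 -0.02898464 -3.8726537 ]
[ 408  163   32   69 1445] ((514.3009643554688, -205.6014404296875), (69.48225402832031, 188.46812438964844), 77.92200469970703)
```

{"op": "arm_command", "data": {"delta_rot": [[0,0,0],[0,0,0],[0,0,0],[0,0,0],[0,0,0],[0,0,0],[0,0,0],[0,0,0],[0,0,0],[0,0,0],[0,0,0],[0,0,0]], "xyz": [[0.017,-0.06,0],[0.017,-0.11,0],[0.017,-0.14,0],[0.017,-0.14,0],[0.017,-0.14,0],[0.017,-0.14,0],[0.017,-0.14,0],[0.017,-0.14,0],[0.017,-0.14,0],[0.017,-0.14,0],[0.017,-0.14,0],[0.017,-0.14,0]], "jaw": [0.4,0.4,0.4,0.4,0.4,0.4,0.4,0.4,0.4,0.4,0.4,0.4]}}

```text
time: 14.48
position: [0.5035, -0.1782, 0.1864]
eef_rot: [-0.056, 0.998, 0.002, -0.002]
ft_force: [1.7, -0.1, -3.2]
opening: 0.0338
grip_force: 25.0
```

{"op": "arm_command", "data": {"delta_rot": [[0,0,0],[0,0,0],[0,0,0.152],[0,0,0.152],[0,0,0.152],[0,0,0.151],[0,0,0],[0,0,0],[0,0,0]], "xyz": [[0,-0.06,0],[0,-0.038,0],[0,0,0],[0,0,0],[0,0,0],[0,0,0],[0,0,0],[0,0,0],[0,0,0]], "jaw": [0.4,0.4,0.4,0.4,0.4,0.4,0.4,0.4,0.4]}}

```text
time: 15.23
position: [0.508, -0.2009, 0.1887]
eef_rot: [0.101, 0.995, 0.0, -0.001]
ft_force: [0.8, -0.1, -2.5]
opening: 0.0335
grip_force: 25.0
```

{"op": "arm_command", "data": {"delta_rot": [[0,0,0],[0,0,0]], "xyz": [[0,0,0],[0,0,0]], "jaw": [0.4,0.4]}}

```text
time: 15.4
position: [0.5082, -0.2015, 0.1894]
eef_rot: [0.102, 0.995, 0.0, -0.0]
ft_force: [0.2, 0.0, -2.5]
opening: 0.0337
grip_force: 25.0
```

Run:
```python
from h import *
d=shot('wrist'); cv2.imwrite('pics/w6.png',d['pixels'][...,::-1])
p,M=toolxy(); print(p,M.round(4).tolist())
```

```text
[ 0.50826431 -0.20166241  0.18953759] [[-0.9791, 0.2032, -0.0001], [0.2032, 0.9791, 0.0001], [0.0001, 0.0001, -1.0]]
```

View pics/w6.png

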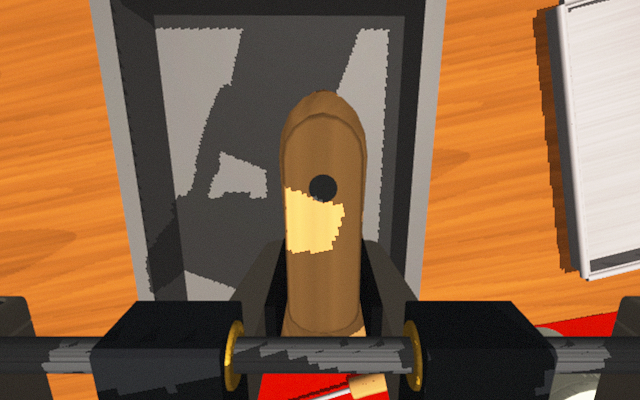

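The last is held upright over the footbed, hiding it, with its toe pointing the same way. I'm lowering it.

{"op": "arm_command", "data": {"delta_rot": [[0,0,0],[0,0,0],[0,0,0],[0,0,0],[0,0,0],[0,0,0],[0,0,0],[0,0,0],[0,0,0]], "xyz": [[0,0,0.05],[0,0,0.1],[0,0,0.1],[0,0,0.1],[0,0,0.08],[0,0,0.04],[0,0,0.01],[0,0,0],[0,0,0]], "jaw": [0.4,0.4,0.4,0.4,0.4,0.4,0.4,0.4,0.4]}}

```text
time: 16.2
position: [0.5091, -0.2024, 0.0708]
eef_rot: [0.102, 0.995, -0.001, 0.001]
ft_force: [0.4, 0.6, -2.7]
opening: 0.0336
grip_force: 25.0
```

{"op": "arm_command", "data": {"delta_rot": [[0,0,0],[0,0,0],[0,0,0],[0,0,0],[0,0,0]], "xyz": [[0,0,0.01],[0,0,0.008],[0,0,0],[0,0,0],[0,0,0]], "jaw": [0.4,0.4,0.4,0.4,0.4]}}

```text
time: 16.62
position: [0.5084, -0.2019, 0.0654]
eef_rot: [0.103, 0.995, -0.0, 0.0]
ft_force: [-0.0, -0.1, -2.1]
opening: 0.0336
grip_force: 25.0
```

{"op": "arm_command", "data": {"delta_rot": [[0,0,0],[0,0,0],[0,0,0],[0,0,0],[0,0,0]], "xyz": [[0,0,0.008],[0,0,0.006],[0,0,0],[0,0,0],[0,0,0]], "jaw": [0.4,0.4,0.4,0.4,0.4]}}

```text
time: 17.03
position: [0.5082, -0.2018, 0.0615]
eef_rot: [0.102, 0.995, 0.0, -0.0]
ft_force: [0.5, -0.2, -2.7]
opening: 0.034
grip_force: 25.0
```

{"op": "arm_command", "data": {"delta_rot": [[0,0,0],[0,0,0],[0,0,0],[0,0,0]], "xyz": [[0,0,0.004],[0,0,0],[0,0,0],[0,0,0]], "jaw": [0.4,0.4,0.4,0.4]}}

```text
time: 17.37
position: [0.5083, -0.2018, 0.0606]
eef_rot: [0.102, 0.995, 0.0, -0.0]
ft_force: [0.8, 1.0, -3.5]
opening: 0.0336
grip_force: 25.0
```

{"op": "arm_command", "data": {"delta_rot": [[0,0,0],[0,0,0],[0,0,0],[0,0,0]], "xyz": [[0,0,0.004],[0,0,0],[0,0,0],[0,0,0]], "jaw": [0.4,0.4,0.4,0.4]}}

```text
time: 17.7
position: [0.5084, -0.2019, 0.0597]
eef_rot: [0.102, 0.995, -0.0, 0.0]
ft_force: [1.2, -0.5, -2.1]
opening: 0.0338
grip_force: 25.0
```

{"op": "arm_command", "data": {"delta_rot": [[0,0,0],[0,0,0],[0,0,0],[0,0,0]], "xyz": [[0,0,0.004],[0,0,0],[0,0,0],[0,0,0]], "jaw": [0.4,0.4,0.4,0.4]}}

```text
time: 18.03
position: [0.5084, -0.2019, 0.0597]
eef_rot: [0.102, 0.995, -0.0, 0.0]
ft_force: [-3.3, 2.1, 5.2]
opening: 0.0338
grip_force: 25.0
```

{"op": "arm_command", "data": {"delta_rot": [[0,0,0],[0,0,0],[0,0,0],[0,0,0],[0,0,0]], "xyz": [[0,0,0],[0,0,0],[0,0,0],[0,0,0],[0,0,0]], "jaw": [0.2,0.1,-0.1,-0.3,-0.39]}}

```text
time: 18.45
position: [0.5083, -0.2018, 0.0585]
eef_rot: [0.103, 0.995, 0.0, 0.0]
ft_force: [0.2, 0.4, -0.6]
opening: 0.0589
grip_force: 0.0
```

{"op": "arm_command", "data": {"delta_rot": [[0,0,0],[0,0,0],[0,0,0],[0,0,0],[0,0,0],[0,0,0],[0,0,0],[0,0,0],[0,0,0]], "xyz": [[0,0,-0.05],[0,0,-0.12],[0,0,-0.14],[0,0,-0.14],[0,0,-0.14],[0,0,-0.14],[0,0,-0.1],[0,0,0],[0,0,0]], "jaw": [-0.39,-0.39,-0.39,-0.39,-0.39,-0.39,-0.39,-0.39,-0.39]}}

```text
time: 19.2
position: [0.5091, -0.2023, 0.2687]
eef_rot: [0.102, 0.995, -0.001, 0.002]
ft_force: [-0.0, 0.4, 0.2]
opening: 0.0639
grip_force: 0.0
```

Run:
```python
from h import *
d=shot('wrist'); cv2.imwrite('pics/w7.png',d['pixels'][...,::-1])
p,M=toolxy(); print(p,M.round(4).tolist())
W=world(d);Z=W[...,2]; hs=cv2.cvtColor(d['pixels'],cv2.COLOR_RGB2HSV)
for z0,z1 in ((.082,.1),(.012,.1),(.012,.022)):
  m=(hs[...,1]>80)&(Z>z0)&(Z<z1); m[:,:240]=0; m[:,390:]=0; m[270:]=0
  m=cv2.morphologyEx(m.astype(np.uint8),cv2.MORPH_OPEN,np.ones((2,2)))
  n,l,st,_=cv2.connectedComponentsWithStats(m)
  k=1+st[1:,4].argmax(); w=W[l==k]; print(st[k],np.median(w[:,2]),cv2.minAreaRect((w[:,:2]*1000).astype(np.float32)))
```

```text
[ 0.50820971 -0.20174003  0.26645397] [[-0.979, 0.2039, 0.0005], [0.2039, 0.979, -0.0004], [-0.0006, -0.0003, -1.0]]
[ 308  106   35  101 3040] 0.08730262941333328 ((487.4310607910156, -195.28871154785156), (35.71294403076172, 113.6998062133789), 77.7454833984375)
[ 298   91   55  155 6516] 0.06824675506883826 ((519.9668579101562, -204.76861572265625), (68.50904846191406, 197.3904266357422), 82.72891998291016)
[304  91  43  24 228] 0.019547860159785352 ((435.7386779785156, -184.16592407226562), (49.9123420715332, 24.852928161621094), 76.19055938720703)
```

View pics/w7.png

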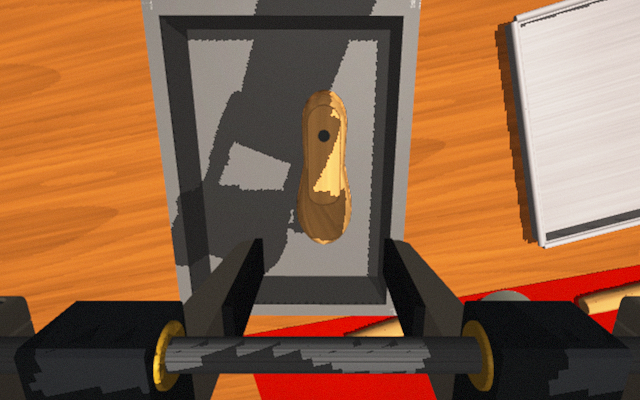

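The last stands level on the footbed at px (298-352, 91-245), toe over toe. The heel block is next.

{"op": "arm_command", "data": {"delta_rot": [[0,0,0],[0,0,0],[0,0,0],[0,0,0],[0,0,0],[0,0,0],[0,0,0],[0,0,0],[0,0,0],[0,0,0],[0,0,0],[0,0,0]], "xyz": [[0.0216,0.1324,0],[0.0216,0.1324,0],[0.0216,0.1324,0],[0.0216,0.1324,0],[0.0216,0.1324,0],[0.0216,0.1324,0],[0.0216,0.1324,0],[0.0216,0.1324,0],[0.0216,0.1324,0],[0.0216,0.1324,0],[0.0216,0.1324,0],[0.0216,0.1324,0]], "jaw": [-0.52,-0.52,-0.52,-0.52,-0.52,-0.52,-0.52,-0.52,-0.52,-0.52,-0.52,-0.52]}}

```text
time: 20.25
position: [0.5244, 0.2018, 0.2638]
eef_rot: [0.102, 0.995, -0.001, -0.002]
ft_force: [0.7, -0.1, 0.6]
opening: 0.0698
grip_force: 0.0
```

{"op": "arm_command", "data": {"delta_rot": [[0,0,0],[0,0,0],[0,0,0],[0,0,0],[0,0,-0.15],[0,0,-0.15],[0,0,0],[0,0,0],[0,0,0],[0,0,0],[0,0,0]], "xyz": [[0.0216,0.1324,0],[0.0216,0.1324,0],[0.0216,0.1324,0],[0.0216,0.1324,0],[0,0,0.12],[0,0,0.12],[0,0,0.12],[0,0,0.12],[0,0,0],[0,0,0],[0,0,0]], "jaw": [-0.52,-0.52,-0.52,-0.52,-0.52,-0.52,-0.52,-0.52,-0.52,-0.52,-0.52]}}

```text
time: 21.17
position: [0.532, 0.3344, 0.1471]
eef_rot: [0.024, 1.0, 0.0, 0.0]
ft_force: [0.3, 0.1, 0.6]
opening: 0.0694
grip_force: 0.0
```

Run:
```python
from h import *
d=shot('wrist'); cv2.imwrite('pics/w8.png',d['pixels'][...,::-1])
p,M=toolxy(); print(p,M.round(4).tolist())
W=world(d);Z=W[...,2]; hs=cv2.cvtColor(d['pixels'],cv2.COLOR_RGB2HSV)
m=(hs[...,1]>80)&(Z>.035)&(Z<.06); m[:,:240]=0; m[:,400:]=0
m=cv2.morphologyEx(m.astype(np.uint8),cv2.MORPH_OPEN,np.ones((3,3)))
n,l,st,_=cv2.connectedComponentsWithStats(m)
k=1+st[1:,4].argmax(); w=W[l==k]; print(st[k],np.median(w[:,2]),cv2.minAreaRect((w[:,:2]*1000).astype(np.float32)))
```

```text
[0.53278965 0.33463504 0.14822505] [[-0.9988, 0.0484, 0.0028], [0.0484, 0.9988, 0.0011], [-0.0028, 0.0012, -1.0]]
[ 290  145   66   78 4585] 0.04231117987903882 ((519.635498046875, 334.60986328125), (53.554134368896484, 64.01131439208984), 87.8700942993164)
```

View pics/w8.png

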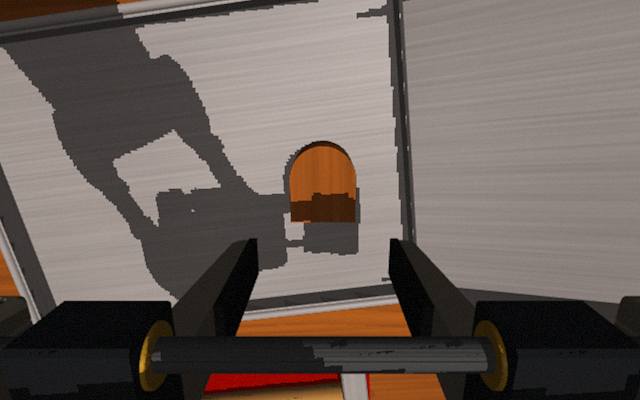

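The heel block, px (290-356, 145-222), is centred between the fingers.

{"op": "arm_command", "data": {"delta_rot": [[0,0,0],[0,0,0],[0,0,0],[0,0,0],[0,0,0],[0,0,0],[0,0,0],[0,0,0],[0,0,0]], "xyz": [[0,0,0.08],[0,0,0.11],[0,0,0.11],[0,0,0.11],[0,0,0.07],[0,0,0.03],[0,0,0],[0,0,0],[0,0,0]], "jaw": [-0.52,-0.52,-0.52,-0.52,-0.52,-0.52,-0.52,-0.52,-0.52]}}

```text
time: 21.97
position: [0.5336, 0.3351, 0.0213]
eef_rot: [0.024, 1.0, 0.001, 0.002]
ft_force: [-0.4, -0.1, -0.3]
opening: 0.0699
grip_force: 0.0
```

{"op": "arm_command", "data": {"delta_rot": [[0,0,0],[0,0,0],[0,0,0],[0,0,0],[0,0,0],[0,0,0]], "xyz": [[0,0,0],[0,0,0],[0,0,0],[0,0,0],[0,0,0],[0,0,0]], "jaw": [-0.4,-0.3,-0.1,0.0,0.0,0.0], "grip_force": 15}}

```text
time: 22.47
position: [0.5323, 0.3345, 0.0196]
eef_rot: [0.024, 1.0, 0.0, 0.001]
ft_force: [-0.7, -0.9, 4.2]
opening: 0.054
grip_force: 15.0
```

{"op": "arm_command", "data": {"delta_rot": [[0,0,0],[0,0,0],[0,0,0],[0,0,0],[0,0,0],[0,0,0],[0,0,0],[0,0,0]], "xyz": [[0,0,-0.04],[0,0,-0.1],[0,0,-0.14],[0,0,-0.14],[0,0,-0.14],[0,0,-0.12],[0,0,0],[0,0,0]], "jaw": [0,0,0,0,0,0,0,0]}}

```text
time: 23.13
position: [0.5327, 0.3348, 0.191]
eef_rot: [0.024, 1.0, 0.001, 0.002]
ft_force: [-0.8, -0.5, -1.8]
opening: 0.0541
grip_force: 15.0
```

{"op": "arm_command", "data": {"delta_rot": [[0,0,0],[0,0,0],[0,0,0],[0,0,0],[0,0,0],[0,0,0],[0,0,0],[0,0,0],[0,0,0],[0,0,0],[0,0,0],[0,0,0]], "xyz": [[0.001,-0.06,0],[0.001,-0.1,0],[0.001,-0.14,0],[0.001,-0.14,0],[0.001,-0.14,0],[0.001,-0.14,0],[0.001,-0.14,0],[0.001,-0.14,0],[0.001,-0.14,0],[0.001,-0.14,0],[0.001,-0.14,0],[0.001,-0.14,0]], "jaw": [0,0,0,0,0,0,0,0,0,0,0,0]}}

```text
time: 24.13
position: [0.5079, -0.0561, 0.1862]
eef_rot: [0.024, 1.0, 0.001, -0.002]
ft_force: [0.9, -1.0, -1.9]
opening: 0.0533
grip_force: 15.0
```

{"op": "arm_command", "data": {"delta_rot": [[0,0,0],[0,0,0],[0,0,0],[0,0,0],[0,0,0],[0,0,0],[0,0,0],[0,0,0],[0,0,0.15],[0,0,0.15],[0,0,0],[0,0,0]], "xyz": [[0.001,-0.14,0],[0.001,-0.14,0],[0.001,-0.14,0],[0.001,-0.14,0],[0.001,-0.14,0],[0,-0.14,0],[0,-0.09,0],[0,-0.046,0],[0,0,0],[0,0,0],[0,0,0],[0,0,0]], "jaw": [0,0,0,0,0,0,0,0,0,0,0,0]}}

```text
time: 25.13
position: [0.4964, -0.2975, 0.1872]
eef_rot: [0.101, 0.995, 0.001, -0.001]
ft_force: [0.5, 0.5, -1.4]
opening: 0.0539
grip_force: 15.0
```

Run:
```python
from h import *
d=shot('wrist'); cv2.imwrite('pics/w9.png',d['pixels'][...,::-1])
p,M=toolxy(); print(p,M.round(4).tolist(),ctrl.state()['opening'])
```

```text
[ 0.49651785 -0.29762816  0.18753787] [[-0.9796, 0.2011, -0.0015], [0.2011, 0.9796, 0.0016], [0.0017, 0.0012, -1.0]] 0.05344359352536507
```

View pics/w9.png

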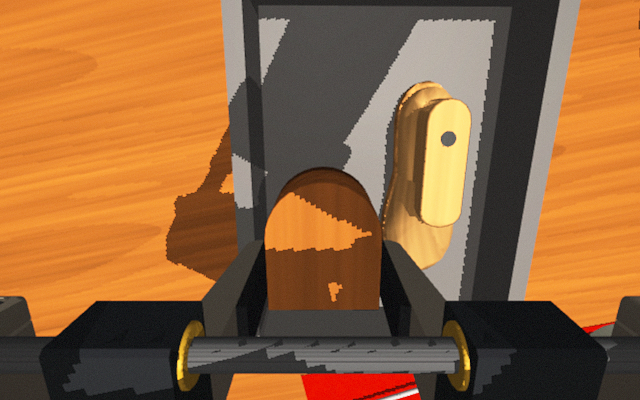

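The block is held over the free strip, with the last upright on the right at (382-472, 82-268). I'll check both side clearances before lowering.

Run:
```python
from h import *
d=load('wrist'); p,M=toolxy(); W=world(d); L=(W-p)@M  # tool frame
Z=W[...,2]; x=L[...,0]; hs=cv2.cvtColor(d['pixels'],cv2.COLOR_RGB2HSV)[...,1]
g=(hs<60)&(Z>-.003)&(Z<.012)
for x0 in (.05,.08,.11):
    s=g&(abs(x-x0)<.01); s[:,:200]=0; print(x0,'floor y',np.percentile(L[s][:,1],[1,99]).round(4))
for x0 in (-.02,0,.03,.06):
    s=(hs>80)&(Z>.012)&(Z<.1)&(abs(x-x0)<.01)&(L[...,1]>.04)&(L[...,1]<.16); 
    if s.any(): print(x0,'foot/last y',np.percentile(L[s][:,1],[1,99]).round(4))
```

```text
0.05 floor y [-0.0585  0.1711]
0.08 floor y [-0.0582  0.1712]
0.11 floor y [-0.0573  0.1713]
-0.02 foot/last y [0.0644 0.1108]
0 foot/last y [0.0689 0.1119]
0.03 foot/last y [0.0711 0.1118]
0.06 foot/last y [0.0704 0.1117]
```

{"op": "arm_command", "data": {"delta_rot": [[0,0,0],[0,0,0],[0,0,0],[0,0,0],[0,0,0],[0,0,0],[0,0,0],[0,0,0],[0,0,0],[0,0,0],[0,0,0]], "xyz": [[0,0.012,0.04],[0,0,0.1],[0,0,0.11],[0,0,0.11],[0,0,0.11],[0,0,0.1],[0,0,0.05],[0,0,0.02],[0,0,0],[0,0,0],[0,0,0]], "jaw": [0,0,0,0,0,0,0,0,0,0,0]}}

```text
time: 26.1
position: [0.4987, -0.2968, 0.0305]
eef_rot: [0.102, 0.995, -0.001, 0.001]
ft_force: [0.6, 0.2, -1.5]
opening: 0.0542
grip_force: 15.0
```

{"op": "arm_command", "data": {"delta_rot": [[0,0,0],[0,0,0],[0,0,0],[0,0,0],[0,0,0]], "xyz": [[0,0,0.008],[0,0,0.006],[0,0,0],[0,0,0],[0,0,0]], "jaw": [0,0,0,0,0]}}

```text
time: 26.52
position: [0.4975, -0.2959, 0.0252]
eef_rot: [0.103, 0.995, -0.0, 0.0]
ft_force: [-0.2, -0.6, -0.8]
opening: 0.054
grip_force: 15.0
```

{"op": "arm_command", "data": {"delta_rot": [[0,0,0],[0,0,0],[0,0,0],[0,0,0],[0,0,0]], "xyz": [[0,0,0.008],[0,0,0.006],[0,0,0],[0,0,0],[0,0,0]], "jaw": [0,0,0,0,0]}}

```text
time: 26.93
position: [0.4974, -0.2958, 0.0216]
eef_rot: [0.102, 0.995, 0.0, -0.0]
ft_force: [0.1, 0.3, -2.0]
opening: 0.0536
grip_force: 15.0
```

{"op": "arm_command", "data": {"delta_rot": [[0,0,0],[0,0,0],[0,0,0],[0,0,0]], "xyz": [[0,0,0.004],[0,0,0],[0,0,0],[0,0,0]], "jaw": [0,0,0,0]}}

```text
time: 27.27
position: [0.4975, -0.2958, 0.0206]
eef_rot: [0.102, 0.995, 0.0, 0.0]
ft_force: [-1.2, 0.1, -0.7]
opening: 0.0542
grip_force: 15.0
```

{"op": "arm_command", "data": {"delta_rot": [[0,0,0],[0,0,0],[0,0,0],[0,0,0]], "xyz": [[0,0,0.004],[0,0,0],[0,0,0],[0,0,0]], "jaw": [0,0,0,0]}}

```text
time: 27.6
position: [0.4975, -0.2958, 0.0205]
eef_rot: [0.102, 0.995, 0.0, -0.0]
ft_force: [-2.8, 2.4, 6.1]
opening: 0.054
grip_force: 15.0
```

Contact. Releasing to 62 mm and lifting.

{"op": "arm_command", "data": {"delta_rot": [[0,0,0],[0,0,0],[0,0,0],[0,0,0],[0,0,0]], "xyz": [[0,0,0],[0,0,0],[0,0,0],[0,0,0],[0,0,0]], "jaw": [-0.2,-0.25,-0.35,-0.35,-0.35]}}

```text
time: 28.02
position: [0.4974, -0.2958, 0.0195]
eef_rot: [0.103, 0.995, 0.0, -0.0]
ft_force: [-0.0, 0.0, -0.1]
opening: 0.0617
grip_force: 0.0
```

{"op": "arm_command", "data": {"delta_rot": [[0,0,0],[0,0,0],[0,0,0],[0,0,0],[0,0,0],[0,0,0],[0,0,0],[0,0,0],[0,0,0],[0,0,0],[0,0,0],[0,0,0]], "xyz": [[0,0,-0.05],[0,0,-0.12],[0,0,-0.14],[0,0,-0.14],[0,0,-0.14],[0,0,-0.14],[0,0,-0.14],[0,0,-0.1],[0,0,-0.05],[0,0,0],[0,0,0],[0,0,0]], "jaw": [-0.35,-0.35,-0.35,-0.35,-0.35,-0.35,-0.35,-0.35,-0.35,-0.35,-0.35,-0.35]}}

```text
time: 29.02
position: [0.4966, -0.2951, 0.2722]
eef_rot: [0.103, 0.995, 0.001, -0.002]
ft_force: [-0.2, -0.9, 0.2]
opening: 0.0619
grip_force: 0.0
```

Run:
```python
from h import *
d=shot('wrist'); cv2.imwrite('pics/w10.png',d['pixels'][...,::-1])
W=world(d);Z=W[...,2]; hs=cv2.cvtColor(d['pixels'],cv2.COLOR_RGB2HSV)
for u0,u1,z0,z1 in ((270,355,.03,.06),(340,460,.08,.1)):
  m=(hs[...,1]>70)&(Z>z0)&(Z<z1); m[:,:u0]=0; m[:,u1:]=0; m[275:]=0
  n,l,st,_=cv2.connectedComponentsWithStats(m.astype(np.uint8)); k=1+st[1:,4].argmax(); w=W[l==k]
  print(st[k],np.median(w[:,2]),np.std(w[:,2]),cv2.minAreaRect((w[:,:2]*1000).astype(np.float32)))
```

```text
[ 300  133   46   56 2324] 0.043351101546458354 0.0011890485524963697 ((485.12530517578125, -292.5885009765625), (53.0944709777832, 63.65510559082031), 78.04522705078125)
[ 395   99   39  101 3094] 0.08725643887589812 0.0011895224907644867 ((486.9397277832031, -197.32730102539062), (34.08395004272461, 102.38003540039062), 78.21514129638672)
```

View pics/w10.png

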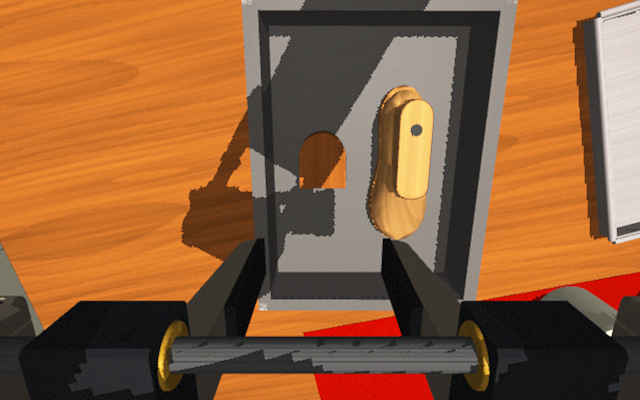

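The heel block is flat at px (300-346, 133-189), top at 43 mm. The last stands upright on the footbed at (370-433, 87-240), top at 87 mm.

```bash
python3 -c "
from cell import ctrl
print(ctrl.close_job())"
```

```text
the job is handed in; nothing more can be done
None
```

The job is handed in at about 29 s of the 67 s allowed: the footbed is flat on the tote floor, the last stands upright on it toe over toe, and the heel block is flat beside them, each part set down gently and the bench tools left alone.

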